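# Draw and park the hold-down bolt, then cap the sleeve with its flange

### The job

Free the sleeve in the welding fixture: draw the hold-down bolt back out of its keeper and off the sleeve's mouth, and lay its handle over into the side notch so that the bolt is parked. Then take the flange that is as wide as the sleeve (not the small one) and set it gently, plate down and centred, on top of the sleeve, ready for tacking. Leave everything else on the bench where it is.

Things in the scene. Friction and masses are not known exactly. Their poses are not given: they have to be found in the camera images.
- fixture: Welding fixture, fixed: bright base plate 140 (x) by 270 (y) by 12 mm, origin at table level, z up. Fixture-frame numbers in mm: an upright steel tube (the sleeve, outer diameter 54, wall 4) stands at x 0, y 85, rim at z 62. A grey guide block (x -21.5 to 21.5, y -65 to 49, top z 90) has a bore along y, axis at x 0, z 74, in which the bolt slides.
- slot_stop (a point): Solid end of the slot in the guide's top (fixture x 0, y -54, z 90 mm). The slot, 13 mm wide, runs along fixture y; the bolt's handle stands up through it and its centre line can travel from y 38 to y -49, where it meets this stop.
- notch (a point): Centre of the side notch in the guide (fixture x -15.5, y -46.5, z 74 mm): at the slot's last end the guide's -x wall is cut away down to z 66 over 15 mm (y -54 to -39), so that there, and only there, the handle can swing over to the -x side.
- keeper (a point): Centre of the keeper's bore (fixture x 0, y 127, z 74 mm), in a block beyond the sleeve (x -21.5 to 21.5, y 119 to 135, top z 94 mm). The bolt's tip is in it at the start.
- bolt: Loose steel bolt, 0.16 kg: tubular rod, diameter 16 mm, with an upright handle, diameter 10, its outer 42 mm a grip of diameter 16. Origin on the rod's axis at the handle; +y along the rod to the tip (94 mm; the tail is 50 mm the other way), +z along the handle (end at 70 mm). At the start it lies in the guide across the sleeve's mouth, parallel to fixture y, handle up (top at z 144). It slides by a push of 1 to 3 N; drawing is to fixture -y.
- bolt_tip (a point): Tip of the bolt's rod.
- handle_end (a point): Free end of the bolt's handle, on its centre line. At the notch, pushed to fixture -x, the handle falls over by its own weight once it leans enough (now and then without a push), and rests a little below level.
- sleeve_top (a point): Centre of the sleeve's open mouth, level with its rim (fixture x 0, y 85, z 62 mm).
- flange: The flange to fit, loose, steel: round plate of diameter 54, 8 thick, with a solid round neck of diameter 30 standing on it to 38 mm overall. Origin at the centre of the plate's underside, z up. About 0.22 kg. It stands on the table, neck up, in one of two places on the robot's right.
- small_flange: Leave alone: the same shape but small, plate of diameter 38, 8 thick, neck of diameter 20, 38 mm overall. Origin at the centre of the underside. It stands in the other of the two places.
- nozzle: Leave alone: small brass nozzle, diameter 26, 28 mm tall, origin under it.
- brush: Leave alone: wire brush lying on the table.
- hammer: Leave alone: hammer lying on the table.
- wrench: Leave alone: wrench lying on the table.
- can: Leave alone: aluminium can, diameter 60, 170 mm tall, origin under it.
- sleeve_a: Leave alone: finished sleeve with a lip at each end, diameter 68, 78 mm tall, origin under it.
- sleeve_b: Leave alone: a second finished sleeve, as sleeve_a.
Things that resemble listed ones, but are neither listed nor needed, are in the scene too. What is shaped like the bolt but pink or purple is not meant.

How it is judged (in metres and radians):
On the way:
1. the bolt is drawn off the sleeve and its handle lies in the side notch (y of bolt_tip in the frame of fixture between 0.03 and 0.053 m and x of handle_end in the frame of fixture below -0.045 m and z of handle_end in the frame of fixture between 0.045 and 0.095 m and z of bolt_tip in the frame of fixture below 0.085 m), for 0.3 s.
At the end, for the whole second after the job is handed in: Bolt tip 32-55 mm from the sleeve's centre on the guide's side, below 85 mm; handle laid to -x in the notch, its end 45-95 mm high, over 45 mm out. Large flange plate down on the sleeve's rim: centres and heights within 4 mm, tilt under 0.06 rad. Both at rest, bystanders within 20 mm of their start (all of step 1 and horizontal distance between flange and sleeve_top below 0.004 m and z of flange in the frame of sleeve_top between -0.003 and 0.004 m and angle between flange's own z axis and vertical below 0.06 rad and linear speed of each of flange, bolt below 0.02 m/s); the robot touches nothing.
It fails at once if another thing on the bench is moved more than 20 mm (distance of any of small_flange, nozzle, brush, hammer, wrench, can, sleeve_a, sleeve_b from where it was at the start of the episode above 0.02 m).
It fails at once if the flange is dropped or slammed onto the sleeve (over 0.4 m/s within 12 mm of the rim) (horizontal distance between flange and sleeve_top below 0.02 m and z of flange in the frame of sleeve_top between -0.01 and 0.012 m and linear speed of flange above 0.4 m/s).
It also fails if it takes over 61 s, if anything falls off the work surface, if the arm or the gripper's body presses on something with over 40 N, if the wrist force passes 120 N, or if a joint passes its speed limit or range.

### The arm

A 6-joint arm with a two-finger parallel gripper is mounted at the origin on the work surface. World frame = base frame: x ahead of the robot, y to its left, z up, the work surface at z = 0. Lengths are in mm, angles in rad, forces in N, time in s.
With the tool pointing down it reaches from about 400 to 925 mm from the base axis. Payload 12.5 kg.
Tool frame: the origin (TCP) lies at the very end of the fingers, on their centre line; the grasp point (between the pads) lies 19 mm behind it; z points along the fingers, x is the direction in which the jaws open and shut, and the axes are right-handed (so a half turn about z gives the same grasp; the last joint's range is limited). The gripper opens to 95 mm and grips with 3 to 60 N. Pads are 20 mm wide; open, the fingers measure 119 mm over their backs; the gripper's body (75 mm by 180 mm) begins 59 mm behind the grasp point.
Start: joints at [1.016, 0.491, 1.559, -0, 1.092, -0.106], TCP at [271.165, 563.131, 214.661] pointing down, gripper open.
Joint ranges: [-3.1, 3.1], [-0.84, 2.19], [0.05, 2.79], [-1.13, 4.28], [0.06, 2.93], [-2.69, 2.69]. Speed limits (rad/s): [2.22, 2.22, 2.79, 3.14, 3.14, 3.14].

### API

Orientations are given as [roll, pitch, yaw] about the fixed x, y, z axes, in that order (R = Rz(yaw) Ry(pitch) Rx(roll)).
In Python, from cell import state, viewer, ticket, look_for, regions_of gives the robot as it stands.
- The arm moves only by the shell command python3 -m inch 'ROWS'. ROWS is JSON, a list of rows, each a list of 7 numbers: the turn, a rotation vector about the world's x, y, z in degrees, then the shift along the world's x, y, z in mm, then the opening, from -1 (shut) to 1 (fully open). In form: [[rx, ry, rz, tx, ty, tz, hand], ...]. A call has 1 to 10 rows; each row shifts and turns the commanded pose from where the row before left it; what a row does not reach is not made up. A row lasts 1/10 s, in which the tool goes at most 50 mm and 8.59 degrees, less where a joint would pass 70% of its speed; a pose out of reach is approached as far as the arm can. A call with a gripper value outside its range is refused whole. The fingers move at their own pace and stop on an object; the grip force is fixed at half the most. Time passes only in rows, so rows that do not move let the fingers close. It gives the time, the measured TCP pose, the force and the opening at its end, in the units of the state.
- state(): the state, without advancing time (a new reading comes with each control period).
- viewer.read_camera(name): name is "scene" or "side" or "wrist"; returns a dict with "color" (400x640x3 uint8, red, green, blue), "depth" (400x640 float32, mm along the optical axis (not along the pixel's ray), 0 where there is no reading), "fx", "fy", "cx", "cy" (pixels), "position" and "orientation" of the camera in the world. Camera axes: x right, y down, z forward; pixel columns grow to the right and rows downward; lengths in mm; the calibration is good to about 2 mm. A picture is of the moment at which its call begins.
- ticket.job_done(): hands the job in, once; it reports no verdict.
Trained networks look in the newest picture that a camera, given by its name, has taken for a name from the list of things; names that differ only in an ending like _2 or _b are one class to them, and where a whole thing is asked for, a point or a joint stands for the part that bears it (a point fixed in the world has none). Each returns a list of dicts, best first, with "score" (0 to 1); they miss things now and then, are a little off and sometimes report something else, mostly with a low value. They report only what shows in the picture. A call takes as long as a camera call. They do not tell look-alikes from the thing itself.
- look_for(name, camera): "box" ([left, top, right, bottom] as shares, 0 to 1, of the picture: columns of its width, rows of its height, round what is visible of it).
- regions_of(name, camera): "pixels" (400x640 bool, what is visible of it) and "box" ([left, top, right, bottom] as shares, 0 to 1, of the picture: columns of its width, rows of its height, round what is visible of it).
The state is a dict: "t": time; "joints": joint angles; "qvel": joint speeds; "tau": joint torques, N m; "eef_pos": TCP position; "tcp_rot": TCP orientation; "ft_force": force on the tool from outside, world axes, zero at the start; "moment": the same for the moment, N m; "opening": opening from 0.0 (shut) to 1.0 (fully open).
Only numpy, scipy, OpenCV 4.12 (cv2) and the standard library are available. Lean on these libraries where they do the work, as an engineer would, in place of code of your own. Each camera call takes 0.05 s, during which the arm holds its last target. There are 200 camera calls.

## Working session

There is one attempt and no reset: what is moved stays moved. The work goes in short steps, Python scripts to look and compute and a shell command to move; the robot and the scene stay as the last step left them, time stands still between calls to the robot, and variables do not carry over. Pictures are saved under pics/ and viewed, on a budget of 10 in all, crops included, one or two more only if the job needs it, and the job is handed in when it is done.

```bash
ls; mkdir -p pics
cat > h.py <<'E'
import numpy as np, cv2
from scipy.spatial.transform import Rotation as R
from cell import state, viewer, ticket, look_for, regions_of
def rot(o):
    o=np.array(o,float)
    return o if o.shape==(3,3) else (R.from_euler('xyz',o) if o.size==3 else R.from_quat(o)).as_matrix()
def cloud(im):
    v,u=np.mgrid[:400,:640]; d=im['depth']
    p=np.stack([(u-im['cx'])/im['fx']*d,(v-im['cy'])/im['fy']*d,d],-1)
    P=p@rot(im['orientation']).T+np.array(im['position']); P[d<=0]=np.nan
    return P
def proj(im,X):
    c=(np.array(X,float)-im['position'])@rot(im['orientation'])
    return c[...,0]/c[...,2]*im['fx']+im['cx'], c[...,1]/c[...,2]*im['fy']+im['cy']
def save(im,name,crop=None,s=1):
    c=im['color'][...,::-1]
    if crop: c=c[crop[1]:crop[3],crop[0]:crop[2]]
    cv2.imwrite('pics/'+name,cv2.resize(c,None,fx=s,fy=s,interpolation=cv2.INTER_CUBIC))
E
python3 - <<'E'
from h import *
print(state())
ims=[]
for n in ['scene','side']:
    im=viewer.read_camera(n); ims.append(im['color']); P=cloud(im)
    print(n,im['position'],im['orientation'],im['fx'])
    for k in ['fixture','bolt','flange','small_flange','nozzle','brush','hammer','wrench','can','sleeve_a']:
        for r in regions_of(k,n)[:3]:
            q=P[r['pixels']]; q=q[~np.isnan(q[:,0])]
            if len(q): print(k,round(r['score'],2),(np.array(r['box'])*[640,400,640,400]).astype(int),np.median(q,0).round(),np.percentile(q,2,0).round(),np.percentile(q,98,0).round())
c=np.vstack(ims)[...,::-1]
cv2.imwrite('pics/a.png',cv2.resize(c,(480,600),interpolation=cv2.INTER_AREA) if 0 else c[:400]); cv2.imwrite('pics/b.png',c[400:])
E
```

```text
pics
{'t': 0.0, 'joints': array([ 1.01643895e+00,  4.91538626e-01,  1.55943726e+00,  1.91386907e-05,
        1.09168714e+00, -1.05596767e-01]), 'qvel': array([-0.00029672,  0.00089152, -0.00184517,  0.00268653,  0.00090559,
        0.00108292]), 'tau': array([-3.89075558e-04, -6.12653446e+01, -2.58172649e+01,  6.91817561e-02,
        4.83672868e-02, -1.88131025e-04]), 'eef_pos': array([271.00519954, 562.92828801, 214.078948  ]), 'tcp_rot': array([-3.14146296e+00,  1.06262758e-03,  1.12202695e+00]), 'ft_force': array([ 0.29163276,  0.32486121, -0.86795786]), 'moment': array([-0.01427662, -0.03072613, -0.01702873]), 'opening': 1.0021164934244995}
scene [1300.33986548  160.14229594  924.8163076 ] [-2.35854044  0.00348835  1.81624226] 441.5115538821179
fixture 0.78 [286 209 395 278] [579.  43.  15.] [496. -89.   3.] [632. 169.  93.]
bolt 0.73 [347 212 381 241] [564.  91.  82.] [429.  41.   1.] [572. 143. 144.]
bolt 0.69 [389 295 431 348] [756. 247.  15.] [690. 194.  -1.] [794. 284.  77.]
bolt 0.64 [203 178 223 221] [ 478. -352.   15.] [ 420. -375.   -1.] [ 561. -345.   77.]
flange 0.68 [
[... 1690 characters left out ...]
  1.] [ 532. -148.   31.]
nozzle 0.47 [445 229 471 276] [ 625. -495.  115.] [ 615. -517.    7.] [ 666. -463.  172.]
brush 0.8 [335 145 378 169] [768.  96.  16.] [699.  75.  -3.] [884. 131.  25.]
hammer 0.9 [200 142 259 176] [401. 414.  21.] [336. 265.  -1.] [448. 513.  30.]
wrench 0.58 [279 232 323 252] [363. -75.   6.] [ 287. -100.   -2.] [436. -44.  13.]
can 0.87 [447 227 474 278] [ 625. -497.  116.] [ 615. -518.    8.] [ 664. -464.  172.]
sleeve_a 0.92 [376 174 403 201] [ 728. -128.   49.] [ 702. -154.    2.] [765. -94.  80.]
sleeve_a 0.71 [274 112 295 138] [678. 403.  49.] [652. 381.   2.] [712. 440.  80.]
sleeve_a 0.34 [286 155 362 221] [537.  11.  15.] [483. -92.   4.] [611. 165.  93.]
```

Run:
```python
from h import *
for n in ['scene','side']:
    im=viewer.read_camera(n); P=cloud(im); save(im,n+'_crop.png',(180,120,470,380) if n=='scene' else (180,90,480,300),2.6)
    m=(P[...,0]>450)&(P[...,0]<680)&(P[...,1]>-110)&(P[...,1]<200)
    base=P[m&(abs(P[...,2]-12)<3)]
    rect=cv2.minAreaRect(base[:,:2].astype(np.float32)); print(n,'base',rect)
    top=P[m&(P[...,2]>84)&(P[...,2]<100)]
    print('top',cv2.minAreaRect(top[:,:2].astype(np.float32)),len(top),np.median(top[:,2]))
    h=P[m&(P[...,2]>105)]; print('handle',np.median(h,0),h.max(0),len(h))
    for c in [(421,-221),(606,-268)]:
        q=P[(abs(P[...,0]-c[0])<45)&(abs(P[...,1]-c[1])<45)]; 
        t=q[q[:,2]>33]; print(c,'neck top',t.mean(0),np.ptp(t,axis=0)); t=q[(q[:,2]>5)]; print(' all',t.min(0),t.max(0))
```

```text
scene base ((557.0671997070312, 39.705169677734375), (269.8861083984375, 143.96212768554688), 85.07965087890625)
top ((558.608642578125, 64.78669738769531), (199.6986541748047, 47.89472579956055), 85.7268295288086) 600 90.50775436408918
handle [563.51836608  60.58216287 129.49324905] [568.02270219  67.48059031 146.23690469] 76
(421, -221) neck top [ 424.70164952 -219.65583259   38.43189756] [31.79274387 29.34690468  7.91456281]
 all [ 399.17881188 -255.30628099    5.01874686] [ 452.17089777 -194.17093301   42.6322024 ]
(606, -268) neck top [ 603.86868504 -269.18314311   38.15796164] [20.26560374 19.26148945  7.55241749]
 all [ 574.16814628 -297.87324016    5.00315532] [ 634.91331507 -223.569361     41.00254777]
side base ((554.5862426757812, 39.9398193359375), (274.823486328125, 141.8360137939453), 86.03559112548828)
top ((558.4312133789062, 65.24774169921875), (202.69110107421875, 47.676902770996094), 85.28398132324219) 299 89.69256356370965
handle [554.49219598  57.60016911 129.5786494 ] [567.62260715  69.70961379 142.99430238] 45
(421, -221) neck top [ 421.90209373 -220.4757438    37.45745265] [30.64658765 29.94882509 11.30139378]
 all [ 389.35782334 -261.57642352    5.00905086] [ 462.6922711  -184.15481326   44.30636678]
(606, -268) neck top [ 600.88790911 -270.13702249   37.44438001] [19.58550124 19.019857   10.36670523]
 all [ 572.78831803 -300.69408958    5.09341647] [ 650.46726823 -223.57929422   43.43466011]
```

View pics/scene_crop.png

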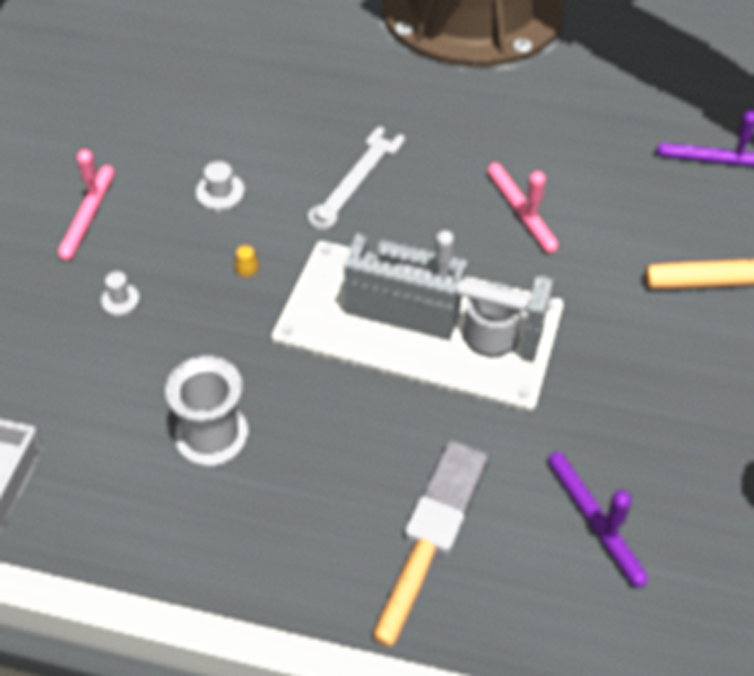

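View pics/side_crop.png

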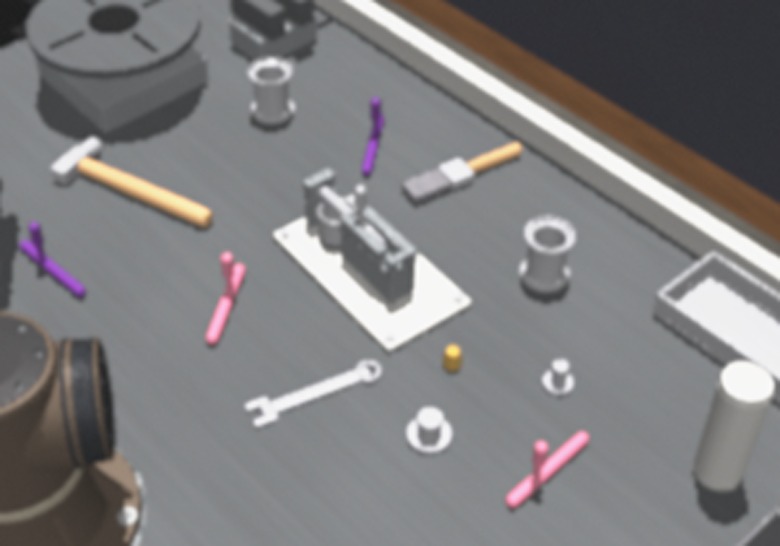

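The scene shows the fixture centre-left of the crop (bolt handle up at about 445,240, sleeve at 492,325). The large flange is at 220,185 and the small one at 120,293. The side view agrees. The fixture origin is at about (556, 30), yaw about -4.6°. I'm going above the handle.

```bash
python3 -m inch '[[0,0,-6.9,20,-35,2,1],[0,0,-6.9,20,-35,2,1],[0,0,-6.9,20,-35,2,1],[0,0,-6.9,20,-35,2,1],[0,0,-6.9,20,-35,2,1],[0,0,-6.9,20,-35,2,1],[0,0,-6.9,20,-35,2,1],[0,0,-6.9,20,-35,2,1],[0,0,-6.9,20,-35,2,1],[0,0,-6.9,20,-35,2,1]]' && python3 -m inch '[[0,0,0,22,-35,5,1],[0,0,0,22,-35,5,1],[0,0,0,22,-35,5,1],[0,0,0,22,-35,5,1],[0,0,0,0,0,0,1],[0,0,0,0,0,0,1]]'
python3 - <<'E'
from h import *
im=viewer.read_camera('wrist'); P=cloud(im); save(im,'w1.png')
print(im['position'],im['orientation'],im['fx'])
v,u=np.mgrid[:400,:640]
h=(P[...,2]>135)&(P[...,2]<150)&(abs(P[...,0]-558)<40)&(abs(P[...,1]-61)<40)
q=P[h]; print('handle top',len(q),q.mean(0) if len(q) else '',np.ptp(q,axis=0) if len(q) else '')
m=(P[...,0]>480)&(P[...,0]<640)&(P[...,1]>-110)&(P[...,1]<190)&(P[...,2]>86)&(P[...,2]<98)
t=P[m]; print(len(t),cv2.minAreaRect(t[:,:2].astype(np.float32)),t.min(0),t.max(0))
E
```

```text
t: 2.2
eef_pos: [471.8, 211.6, 234.9]
tcp_rot: [-3.141, -0.0, -0.087]
ft_force: [0.4, 1.6, 0.4]
opening: 0.998
t: 2.8
eef_pos: [559.3, 72.4, 254.4]
tcp_rot: [-3.142, 0.0, -0.084]
ft_force: [0.2, -0.6, -1.3]
opening: 0.997
[566.94098997 150.69496869 425.1381796 ] [ 2.85928253e+00  3.16158544e-04 -8.36956501e-02] 292.8434813879286
handle top 185 [559.73895217  62.84687265 141.81033402] [14.68589744 15.16493362 10.40659579]
2738 ((559.8199462890625, 65.48558044433594), (198.71188354492188, 43.08985137939453), 85.34837341308594) [530.7819057  -34.61624938  86.12651455] [588.75742948 166.19139666  97.67870049]
```

View pics/w1.png

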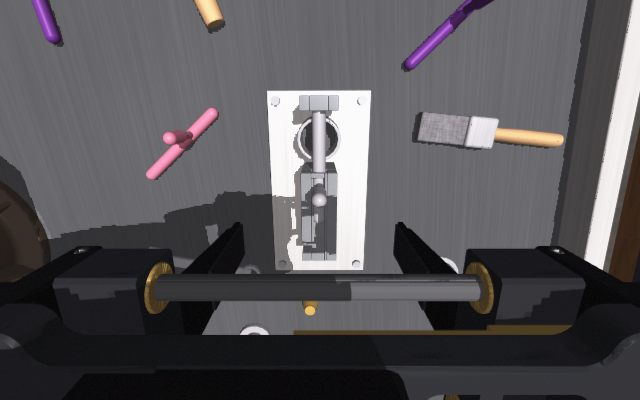

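The wrist view shows the handle top at about (320,200), the slot running down to the notch on its left at about (308,235), and the keeper at (320,102). The fit gives the handle at (559.7, 62.7) and yaw -4.7°. Descending and gripping.

```bash
python3 -m inch '[[0,0,0,0,-10,-35,1],[0,0,0,0,0,-40,1],[0,0,0,0,0,-40,1],[0,0,0,0,0,-30,1],[0,0,0,0,0,0,-1],[0,0,0,0,0,0,-1],[0,0,0,0,0,0,-1],[0,0,0,0,0,0,-1],[0,0,0,0,0,0,-1],[0,0,0,0,0,0,-1]]' && python3 -m inch '[[0,0,0,-0.4,-5,0,-1],[0,0,0,-0.8,-10,0,-1],[0,0,0,-0.8,-10,0,-1],[0,0,0,-0.8,-10,0,-1],[0,0,0,-0.8,-10,0,-1],[0,0,0,-0.8,-10,0,-1],[0,0,0,0,0,0,-1]]'
```

```text
t: 3.85
eef_pos: [559.4, 63.1, 110.4]
tcp_rot: [-3.142, -0.001, -0.082]
ft_force: [-0.5, -0.6, -0.1]
opening: 0.552
t: 4.55
eef_pos: [554.7, 6.8, 109.6]
tcp_rot: [3.142, -0.0, -0.084]
ft_force: [0.6, 0.3, 0.1]
opening: 0.016
```

The fingers were still closing when I started to draw, so they've probably missed the handle. Checking.

Run:
```python
from h import *
for n in ['scene','wrist']:
    im=viewer.read_camera(n); P=cloud(im)
    h=(P[...,2]>125)&(P[...,2]<150)&(abs(P[...,0]-558)<14)&(P[...,1]>25)&(P[...,1]<85)
    q=P[h]; print(n,len(q),np.median(q,0) if len(q) else '',q.max(0) if len(q) else '')
save(im,'w2.png')
```

```text
scene 44 [562.96326084  60.39324848 137.95743091] [566.69400199  67.2444778  145.01634528]
wrist 874 [559.71005645  62.75190483 142.11863359] [567.50710435  69.26503277 145.92131696]
```

View pics/w2.png

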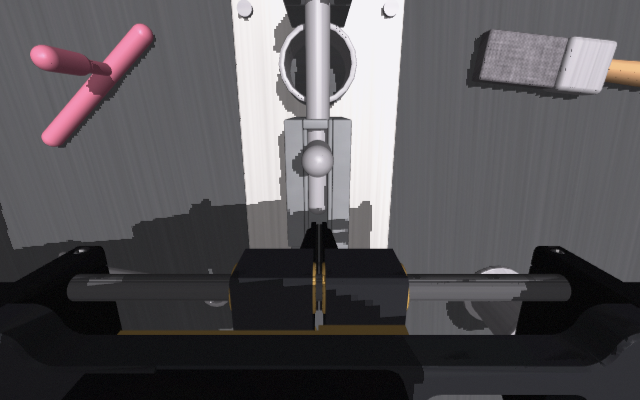

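The handle is unmoved at (317,158), with the shut fingers beyond it. I'll open partway, go back, and close fully this time.

```bash
python3 -m inch '[[0,0,0,0,0,0,0],[0,0,0,0,0,0,0],[0,0,0,0,0,0,0],[0,0,0,0,0,0,0],[0,0,0,0,0,0,0],[0,0,0,0,0,0,0],[0,0,0,0,0,0,0]]' && python3 -m inch '[[0,0,0,0.8,10,0,0],[0,0,0,0.8,10,0,0],[0,0,0,0.8,10,0,0],[0,0,0,0.9,10,0,0],[0,0,0,1.1,10,0,0],[0,0,0,0.4,5.5,0,0],[0,0,0,0,0,0,-1],[0,0,0,0,0,0,-1],[0,0,0,0,0,0,-1],[0,0,0,0,0,0,-1]]' && python3 -m inch '[[0,0,0,0,0,0,-1],[0,0,0,0,0,0,-1],[0,0,0,0,0,0,-1],[0,0,0,0,0,0,-1],[0,0,0,0,0,0,-1]]'
```

```text
t: 5.35
eef_pos: [554.8, 8.2, 109.7]
tcp_rot: [-3.142, -0.0, -0.082]
ft_force: [0.5, -0.4, 1.0]
opening: 0.488
t: 6.35
eef_pos: [559.6, 63.3, 109.7]
tcp_rot: [3.142, -0.0, -0.083]
ft_force: [0.5, -0.1, 0.4]
opening: 0.22
t: 6.85
eef_pos: [559.6, 63.5, 109.7]
tcp_rot: [3.141, -0.0, -0.082]
ft_force: [-0.2, -2.0, 1.2]
opening: 0.161
```

Gripped (0.161 is about 15 mm). Drawing 78 mm.

```bash
python3 -m inch '[[0,0,0,-0.4,-5,0,-1],[0,0,0,-0.8,-9.5,0,-1],[0,0,0,-0.8,-9.5,0,-1],[0,0,0,-0.8,-9.5,0,-1],[0,0,0,-0.8,-9.5,0,-1],[0,0,0,-0.7,-9.5,0,-1],[0,0,0,-0.8,-9.5,0,-1],[0,0,0,-0.6,-8,0,-1],[0,0,0,-0.5,-6,0,-1],[0,0,0,0,0,0,-1]]' && python3 -m inch '[[0,0,0,-0.1,-1,0,-1],[0,0,0,-0.1,-1,0,-1],[0,0,0,0,0,0,-1]]'
```

```text
t: 7.85
eef_pos: [553.4, -13.3, 109.7]
tcp_rot: [3.141, -0.0, -0.083]
ft_force: [0.5, -1.3, 1.1]
opening: 0.157
t: 8.15
eef_pos: [553.2, -14.2, 109.7]
tcp_rot: [-3.142, -0.0, -0.082]
ft_force: [-0.1, -0.5, 1.2]
opening: 0.161
```

```bash
python3 -m inch '[[0,0,0,-0.1,-1,0,-1],[0,0,0,-0.1,-1,0,-1],[0,0,0,0,0,0,0],[0,0,0,0,0,0,0],[0,0,0,0,0,0,0],[0,0,0,0,0,0,0],[0,0,0,0,0,0,0],[0,0,0,0,0,25,0],[0,0,0,0,0,30,0],[0,0,0,0,0,0,-1]]'
python3 - <<'E'
from h import *
im=viewer.read_camera('wrist'); P=cloud(im); save(im,'w3.png')
im2=viewer.read_camera('scene'); save(im2,'s3.png',(280,190,400,290),5)
h=(P[...,2]>135)&(P[...,2]<150)&(abs(P[...,0]-556)<14)&(P[...,1]>-50)&(P[...,1]<30)
q=P[h]; print(len(q), q.mean(0) if len(q) else '')
E
```

```text
t: 9.15
eef_pos: [554.4, -16.6, 167.9]
tcp_rot: [3.141, -0.005, -0.082]
ft_force: [0.7, 0.4, 0.6]
opening: 0.461
373 [554.05232026 -15.97869432 141.58215013]
```

View pics/s3.png

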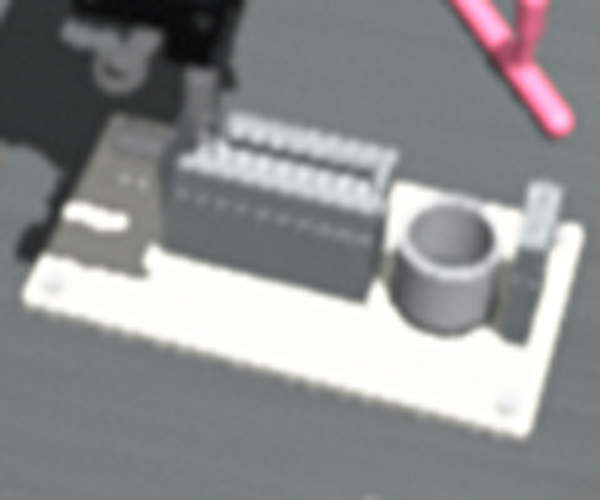

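The bolt is drawn and the sleeve's mouth is clear (445,240). The handle is still upright at the notch (fixture y about -46.5). Pushing it over from the +x side.

```bash
python3 -m inch '[[0,0,0,18,0,0,-1],[0,0,0,18,0,0,-1],[0,0,0,0,0,0,-1],[0,0,0,0,0,0,-1],[0,0,0,0,0,0,-1],[0,0,0,0,0,-25,-1],[0,0,0,0,0,-25,-1],[0,0,0,0,0,0,-1],[0,0,0,-8,0,0,-1],[0,0,0,-8,0.5,0,-1]]' && python3 -m inch '[[0,0,0,-8,0.5,0,-1],[0,0,0,-8,0.5,0,-1],[0,0,0,-8,0.5,0,-1],[0,0,0,-8,0.5,0,-1],[0,0,0,-8,0.5,0,-1],[0,0,0,-8,0.5,0,-1],[0,0,0,-8,0.5,0,-1],[0,0,0,0,0,0,-1],[0,0,0,0,0,40,1],[0,0,0,0,0,40,1]]'
python3 - <<'E'
from h import *
im=viewer.read_camera('scene'); save(im,'s4.png',(280,190,400,290),3); a=cv2.imread('pics/s4.png')
im=viewer.read_camera('wrist'); P=cloud(im); save(im,'w4.png',(160,60,480,280),1.2); b=cv2.imread('pics/w4.png')
H=max(a.shape[0],b.shape[0]); f=lambda x:cv2.copyMakeBorder(x,0,H-x.shape[0],0,0,cv2.BORDER_CONSTANT)
cv2.imwrite('pics/p4.png',np.hstack([f(a),f(b)]))
E
```

```text
t: 10.25
eef_pos: [572.5, -15.9, 115.7]
tcp_rot: [3.141, -0.001, -0.082]
ft_force: [0.3, -0.2, 0.2]
opening: 0.006
t: 11.25
eef_pos: [516.7, -12.4, 195.1]
tcp_rot: [-3.141, 0.002, -0.082]
ft_force: [1.1, -0.1, 0.1]
opening: 0.118
```

View pics/p4.png

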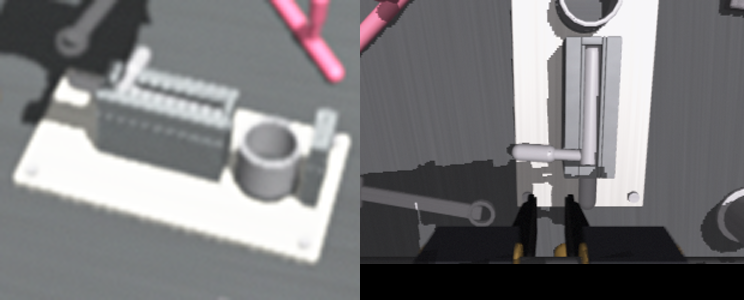

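Handle laid over to -x at (515–580,153) in the right panel. I'll measure it while going to the flange.

```bash
cat > chk.py <<'E'
from h import *
O=np.array([557,30.6,0]); Rf=R.from_euler('z',-4.67,degrees=True).as_matrix()
def bolt(im):
    P=cloud(im); F=(P-O)@Rf
    h=(F[...,0]<-26)&(F[...,0]>-90)&(F[...,1]<-25)&(F[...,1]>-70)&(F[...,2]>40)&(F[...,2]<140)
    q=F[h]; print('handle fixture',len(q),q.min(0).round(1),q.max(0).round(1)) if len(q) else print('no handle')
    s=(np.hypot(F[...,0],F[...,1]-85)<33)&(abs(F[...,2]-62)<5)
    q=F[s]
    if len(q)>30: print('rim',len(q),q.min(0).round(1),q.max(0).round(1),'mid',((q.min(0)+q.max(0))/2).round(1))
    t=(abs(F[...,0])<9)&(F[...,1]>30)&(F[...,1]<80)&(abs(F[...,2]-80)<6); q=F[t]
    if len(q): print('tip y',q[:,1].max())
    return F
E
python3 - <<'E'
from chk import *
bolt(viewer.read_camera('wrist')); bolt(viewer.read_camera('side'))
E
python3 -m inch '[[0,0,0,-12,-25,5,0],[0,0,0,-12,-26,0,0],[0,0,0,-12,-26,0,0],[0,0,0,-12,-26,0,0],[0,0,0,-12,-26,0,0],[0,0,0,-12,-26,0,0],[0,0,0,-12,-26,0,0],[0,0,0,-9,-26,0,0],[0,0,0,0,0,0,0],[0,0,0,0,0,0,0]]'
python3 - <<'E'
from h import *
im=viewer.read_camera('wrist'); P=cloud(im)
for lo,hi in((34,44),(5,12)):
    q=P[(np.hypot(P[...,0]-423,P[...,1]+220)<45)&(P[...,2]>lo)&(P[...,2]<hi)]; print(len(q),q.mean(0),(q.min(0)+q.max(0))/2,np.ptp(q,axis=0))
E
```

```text
handle fixture 536 [-67.2 -56.1  62.4] [-26.5 -40.   77.2]
rim 842 [-26.9  58.6  57. ] [ 26.2 111.8  64.7] mid [-0.3 85.2 60.9]
tip y 43.342107696043456
handle fixture 55 [-68.7 -58.9  57.5] [-26.1 -43.   78.1]
rim 53 [-29.2  59.1  57.3] [ 25.4 117.8  66.6] mid [-1.9 88.4 62. ]
tip y 47.43319403906209
t: 12.45
eef_pos: [423.5, -219.4, 198.5]
tcp_rot: [-3.14, 0.002, -0.084]
ft_force: [-0.0, 0.3, -0.2]
opening: 0.503
510 [ 424.37828517 -219.27665937   38.60904758] [ 424.31762346 -219.55815708   37.91934675] [29.2896981  29.01758089  5.87076756]
807 [ 424.79639924 -215.39023779    8.66227274] [ 424.47375287 -219.80341985    8.32668124] [53.1113531  53.25567971  6.4786558 ]
```

The parking checks pass: handle end at x about -67 and z about 70, tip y about 45. The flange is the 54 mm one, centred at (424.3, -219.6). Grasping.

```bash
python3 -m inch '[[0,0,0,0.8,-0.2,-40,0],[0,0,0,0,0,-40,0],[0,0,0,0,0,-40,0],[0,0,0,0,0,-40,0],[0,0,0,0,0,-23,0],[0,0,0,0,0,0,-1],[0,0,0,0,0,0,-1],[0,0,0,0,0,0,-1],[0,0,0,0,0,0,-1],[0,0,0,0,0,0,-1]]' && python3 -m inch '[[0,0,0,0,0,0,-1],[0,0,0,0,0,0,-1],[0,0,0,0,0,0,-1]]'
```

```text
t: 13.5
eef_pos: [425.3, -219.7, 17.8]
tcp_rot: [3.141, -0.002, -0.082]
ft_force: [0.3, 2.5, 7.6]
opening: 0.302
t: 13.8
eef_pos: [425.2, -219.7, 17.7]
tcp_rot: [3.141, -0.002, -0.082]
ft_force: [0.6, 2.7, 8.0]
opening: 0.303
```

```bash
python3 -m inch '[[0,0,0,0,0,15,-1],[0,0,0,0,0,35,-1],[0,0,0,0,0,35,-1],[0,0,0,0,0,35,-1],[0,0,0,0,0,25,-1],[0,0,0,5,12,0,-1],[0,0,0,10,25,0,-1],[0,0,0,13,31,0,-1],[0,0,0,13,31,0,-1],[0,0,0,13,31,0,-1]]' && python3 -m inch '[[0,0,0,13,31,0,-1],[0,0,0,13,31,0,-1],[0,0,0,13,31,0,-1],[0,0,0,13,31,0,-1],[0,0,0,13,31,0,-1],[0,0,0,12,30,0,-1],[0,0,0,7,20,0,-1],[0,0,0,0,0,0,-1],[0,0,0,0,0,0,-1]]'
python3 - <<'E'
from chk import *
s=state(); print(s['eef_pos'],s['opening'],s['tcp_rot'])
for n in ['wrist','side','scene']:
    im=viewer.read_camera(n); F=bolt(im); P=cloud(im); e=s['eef_pos']
    q=P[(np.hypot(P[...,0]-e[0],P[...,1]-e[1])<32)&(P[...,2]>e[2]-26)&(P[...,2]<e[2]-6)]
    if len(q): print(n,'flange',len(q),q.min(0).round(1),q.max(0).round(1))
E
```

```text
t: 14.8
eef_pos: [478.6, -87.6, 160.6]
tcp_rot: [-3.141, 0.001, -0.083]
ft_force: [0.5, -0.4, -1.9]
opening: 0.303
t: 15.7
eef_pos: [561.9, 116.0, 160.4]
tcp_rot: [3.141, 0.002, -0.081]
ft_force: [-0.6, -0.1, -2.9]
opening: 0.302
[561.90186479 115.97459798 160.40795699] 0.30210840433979186 [ 3.14113673e+00  1.86356054e-03 -8.10888801e-02]
handle fixture 154 [-38.5 -54.   65. ] [-26.6 -40.4  77.4]
rim 426 [-26.7  79.1  57. ] [ 26.2 111.9  64.7] mid [-0.3 95.5 60.8]
wrist flange 1739 [536.1 112.2 143.7] [589.3 142.5 154.4]
handle fixture 56 [-67.4 -57.9  54.5] [-26.2 -37.7  77.7]
rim 49 [-28.7  60.2  57.8] [ 23.  117.5  67. ] mid [-2.9 88.8 62.4]
tip y 46.407253573494195
side flange 84 [535.2  84.1 137.6] [587.8 134.8 153.7]
handle fixture 49 [-68.  -56.6  63.3] [-27.5 -42.   78.2]
rim 121 [-28.   57.1  57.1] [ 27.5 110.4  66. ] mid [-0.2 83.8 61.5]
tip y 39.49594478065422
scene flange 157 [557.2  87.1 142.7] [590.2 139.5 154.4]
```

Same-camera comparison: flange centre (562.7, 115.7) against sleeve (563.6, 115.4), so I'll shift +1 in x. Lowering to about 5 mm above the rim.

```bash
python3 -m inch '[[0,0,0,1,-0.3,-20,-1],[0,0,0,0,0,-20,-1],[0,0,0,0,0,-18,-1],[0,0,0,0,0,-10,-1],[0,0,0,0,0,-7,-1],[0,0,0,0,0,0,-1],[0,0,0,0,0,0,-1]]'
python3 - <<'E'
from chk import *
s=state(); print(s['eef_pos'],s['ft_force'])
im=viewer.read_camera('wrist'); F=cloud(im); F=(F-O)@Rf
for lo,hi in((71,80),(58,65)):
    q=F[(np.hypot(F[...,0],F[...,1]-85)<32)&(F[...,2]>lo)&(F[...,2]<hi)]; 
    if len(q): print(len(q),q.min(0).round(1),q.max(0).round(1),np.median(q[:,2]))
im=viewer.read_camera('scene'); save(im,'s5.png',(300,180,400,280),5)
E
```

```text
t: 16.55
eef_pos: [564.1, 115.0, 87.2]
tcp_rot: [-3.141, -0.001, -0.082]
ft_force: [-0.2, 0.7, -2.2]
opening: 0.301
[564.06141529 115.03861549  87.19895251] [-0.18006587  0.69040892 -2.15538566]
1706 [-26.   82.9  71.1] [ 27.6 111.3  80. ] 77.9676532187553
355 [-26.4  87.7  58.1] [ 24.9 111.   64.6] 62.47230733084635
```

View pics/s5.png

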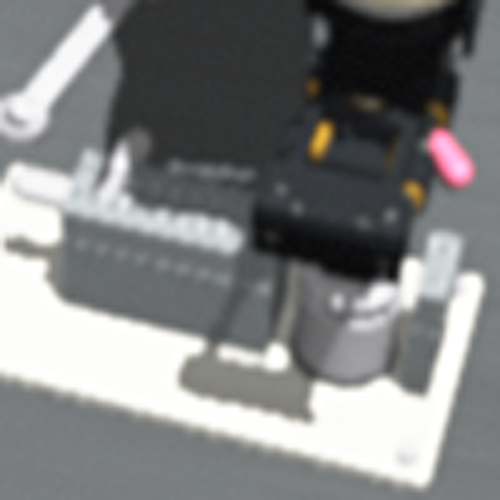

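The gripper hides the flange, which is just above the sleeve at (345,290). The numbers say it is about 1 mm too far in +x. Correcting and lowering slowly.

```bash
python3 -m inch '[[0,0,0,-1,0.4,-2,-1],[0,0,0,0,0,-2,-1],[0,0,0,0,0,-1,-1],[0,0,0,0,0,-1,-1],[0,0,0,0,0,0,-1]]'; python3 -m inch '[[0,0,0,0,0,-0.5,-1],[0,0,0,0,0,-0.5,-1],[0,0,0,0,0,0,-1]]';python3 -m inch '[[0,0,0,0,0,-0.5,-1],[0,0,0,0,0,0,-1]]'
```

```text
t: 17.15
eef_pos: [562.7, 115.5, 80.5]
tcp_rot: [3.142, 0.0, -0.082]
ft_force: [0.8, 0.4, -2.5]
opening: 0.302
t: 17.45
eef_pos: [562.8, 115.6, 79.8]
tcp_rot: [-3.142, -0.0, -0.082]
ft_force: [-0.4, 1.4, -0.8]
opening: 0.302
t: 17.65
eef_pos: [562.8, 115.6, 79.8]
tcp_rot: [-3.142, -0.001, -0.082]
ft_force: [-2.9, 0.4, 5.8]
opening: 0.303
```

Contact made (+6 N) at the expected height. Releasing and rising.

```bash
python3 -m inch '[[0,0,0,0,0,0,-0.1],[0,0,0,0,0,0,-0.1],[0,0,0,0,0,0,-0.1],[0,0,0,0,0,0,-0.1],[0,0,0,0,0,0,-0.1],[0,0,0,0,0,10,-0.1],[0,0,0,0,0,20,-0.1],[0,0,0,0,0,30,-0.1],[0,0,0,0,0,40,0],[0,0,0,0,0,40,0]]' && python3 -m inch '[[0,0,0,0,-20,0,0],[0,0,0,0,-25,0,0],[0,0,0,0,0,0,0],[0,0,0,0,0,0,0]]'
python3 - <<'E'
from chk import *
im=viewer.read_camera('wrist'); F=bolt(im); save(im,'w6.png',(140,40,500,330),2)
for lo,hi in((95,106),(66,74)):
    q=F[(np.hypot(F[...,0],F[...,1]-85)<33)&(F[...,2]>lo)&(F[...,2]<hi)]; print(len(q),((q.min(0)+q.max(0))/2).round(1),np.ptp(q,axis=0).round(1),np.median(q[:,2]))
q=F[(np.hypot(F[...,0],F[...,1]-85)<13)&(F[...,2]>92)]; A=np.c_[q[:,:2]-q[:,:2].mean(0),np.ones(len(q))]; print('slope',np.linalg.lstsq(A,q[:,2],rcond=None)[0])
for n in('scene','side'):
    i=viewer.read_camera(n); F=bolt(i)
    q=F[(np.hypot(F[...,0],F[...,1]-85)<25)&(F[...,2]>93)]; print(n,q.mean(0).round(1))
E
```

```text
t: 18.65
eef_pos: [562.4, 115.5, 221.2]
tcp_rot: [3.142, 0.0, -0.082]
ft_force: [0.2, -0.6, 0.6]
opening: 0.496
t: 19.05
eef_pos: [562.7, 70.4, 219.7]
tcp_rot: [-3.141, -0.0, -0.083]
ft_force: [0.6, -0.0, 0.4]
opening: 0.498
handle fixture 153 [-41.6 -55.2  65. ] [-26.1 -40.2  77.5]
rim 32 [-15.3  94.9  57.1] [ 25.1 111.9  66.6] mid [  4.9 103.4  61.9]
tip y 41.118094686689034
724 [-0.4 84.8 99.1] [28.7 29.1  7.6] 100.67046167812669
1180 [-0.2 84.7 69.9] [52.2 52.7  7.8] 70.6772473945457
slope [ 2.72341791e-03 -1.24446026e-03  1.00697096e+02]
handle fixture 50 [-65.7 -56.7  60.1] [-26.1 -41.8  78.5]
rim 61 [-11.5  56.3  57.4] [ 27.5 110.6  66.9] mid [ 8.  83.4 62.1]
tip y 75.26889599179289
scene [  3.7  82.  438. ]
handle fixture 61 [-70.8 -59.5  43.2] [-26.3 -25.2  81.2]
rim 33 [-28.7  60.9  57.4] [ 28.1 109.   66.9] mid [-0.3 85.  62.2]
tip y 77.01758879946304
side [ -2.1  81.1 381.8]
```

View pics/w6.png

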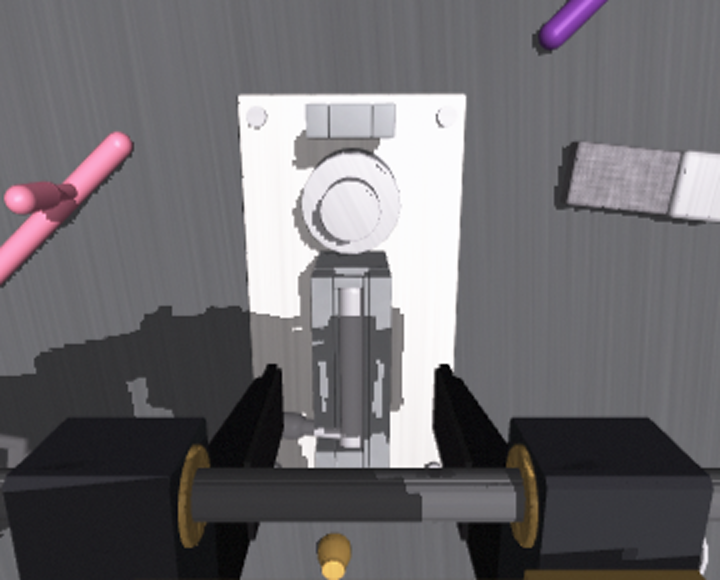

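The flange sits flat on the sleeve at (350,203), centre (-0.3, 84.8) against the sleeve's measured (-0.3, 85.1), tilt about 0.003. The handle is in the notch, and the gripper is clear and still.

```bash
python3 -c "
from cell import ticket; print(ticket.job_done())"
```

```text
the job is handed in; nothing more can be done
None
```

I drew the bolt and laid its handle over into the side notch. The 54 mm flange is on the sleeve, and I handed the job in at about 19 s of the 61 s allowed.

**Last checks:**
- **Flange:** the wrist camera put it within about 0.5 mm of the sleeve's centre. The plate top read 70.7 mm against 70 nominal, and the tilt was about 0.003 rad.
- **Bolt:** the handle end is about 66–68 mm out to -x and about 70 mm high. The tip is at fixture y of about 41–47 mm, inside the 30–53 mm needed.
- **Robot:** the gripper was open and clear, about 130 mm above the fixture.

**What went wrong or disagreed:**
- **First pull missed:** I started drawing before the fingers had closed, so they slid past the handle. The handle measured unmoved afterwards, and the second grip held.
- **Invalid final readings:** in the last scene and side pictures, the tip (75–77 mm) and flange-height numbers took in the flange plate and the gripper. I relied on the wrist camera for those two.
- **Bystanders not re-measured:** I did not measure the other bench items again at the end. No unexpected contact force was reported on the way.

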